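Fit the blue-ringed socket on the nutrunner

TASK

Take the socket with the blue ring out of the foam and fit it on the square drive of the angle nutrunner: turn it to the square, push it fully home until the spring ball clicks into its dimple, firmly but without ramming it. While you still hold it, give it a gentle tug upwards to check that the ball holds it, and let go, leaving it latched on the drive. Leave the other sockets and the glass lamps standing in their pockets.

Things in the scene. Friction and masses are not known exactly. Their poses are not given: they have to be found in the camera images.
- socket_mid (a point): The socket to fit: a straight round steel cylinder, 44 mm diameter, 54 mm tall, about 0.36 kg, with a blue ring around its upper rim. It stands drive end down in a foam pocket 18 mm deep; its upper 36 mm stand free. This point is its centre, half-way up; z is its axis (up), x and y are normal to the flats of its square bore, whose yaw is random. Grip it anywhere on its side.
- socket_mouth (a point): Centre of the same socket's underside, 27 mm below its centre: the mouth of its square bore, 20 mm square, 26 mm deep, edge chamfered by 1.2 mm. Each of the four faces has a dimple for the ball, 6 to 16 mm above the underside and 4.5 mm deep, so any of the four quarter turns fits. From above, the bore shows at the bottom of the 30 mm hexagon in the upper end.
- drive_seat (a point): Foot of the nutrunner's square drive: centre of the round shoulder (39 mm diameter, 96 mm above the bench) on the head of the grey battery angle nutrunner, which lies fixed in a plywood cradle with its handle along this frame's +x; z is up along the drive. Home: the socket's underside sits on this shoulder, the socket's centre 27 mm above this point.
- drive_tip (a point): Top centre of the drive: a bright steel stub, 19 mm square, pointing straight up, 22 mm above its shoulder, edge chamfered 1.5 mm. Its spindle has stopped at any angle: this frame follows the handle, NOT the flats; find their angle by eye or by turning the lightly pressed socket until it drops on (0.5 mm of play all round, about 4 degrees each way). The gears hold the spindle against 0.1 N m.
- ball_level (a point): The point on the drive's axis 11 mm above the shoulder, level with the 9 mm brass spring ball that stands 2.5 mm out of one of the flats. The socket meets the ball with its underside about 14 mm above the shoulder; pushing past it takes 10 to 20 N, then it springs out into the dimple over the last few millimetres. Latched, the socket lifts 1 to 3 mm before the ball takes up the pull; it then holds against 12 N beyond its weight.
- foam_top (a point): Centre of the foam insert's top face, 56 mm above the bench: firm white foam, 180 mm (x) by 270 mm (y), in an open cardboard carton that does not move; the rim stands 4 mm above the foam, flaps hang outside. Near row (x = -42 mm; y = -85, 0, 85 mm): the three sockets in any order; far row (x = 45 mm; y = -75, 75 mm): two lamps.
- socket_orange_mid (a point): A larger socket with an orange ring, to be left alone: drive end 44 mm, upper part 50 mm diameter, 54 mm tall. The point is half-way up.
- socket_green_mid (a point): A smaller socket with a green ring, to be left alone: drive end 44 mm, upper part 34 mm diameter, 54 mm tall. The point is half-way up.
- bulb0_mid (a point): A clear glass globe lamp, fragile, to be left alone: 45 mm diameter, 68 mm tall, standing cap down in an 18 mm deep pocket. The point is half-way up.
- bulb1_mid (a point): A second lamp of the same kind, to be left alone.
Things that resemble listed ones, but are neither listed nor needed, are in the scene too. Leave any red look-alike of the part that bears socket_mid alone.

How it is judged:
By the outcome, as a careful person would: the job done as asked, in the order asked, and still so for the second after the job is handed in, with the robot touching nothing.
It also fails if it takes over 72 s, if anything falls off the work surface, if the arm or the gripper's body presses on something with over 40 N, if the wrist force passes 120 N, or if a joint passes its speed limit or range.

ROBOT

A 6-joint arm with a two-finger parallel gripper is mounted at the origin on the work surface. World frame = base frame: x ahead of the robot, y to its left, z up, the work surface at z = 0. Lengths are in m, angles in degrees, forces in N, time in s.
With the tool pointing down it reaches from about 0.35 to 0.775 m from the base axis. Payload 7.3 kg.
Tool frame: the origin (TCP) lies at the very end of the fingers, on their centre line; the grasp point (between the pads) lies bot.pinch_z behind it (bot.pinch_z is the distance from the TCP to the grasp point, in m); z points along the fingers, y is the direction in which the jaws open and shut (so a half turn about z gives the same grasp; the last joint's range is limited). The gripper opens to 92 mm and grips with 3 to 60 N. Pads are 19 mm wide; open, the fingers measure 130 mm over their backs; the gripper's body (75 mm by 190 mm) begins 47 mm behind the grasp point.
Start: joints at [-72.766, 19.595, 87.324, -0, 73.075, -8.365], TCP at [0.227, -0.473, 0.227] pointing down, gripper open.
Joint ranges: [-145.02, 145.02], [-44.19, 115.74], [2.07, 154.8], [-57.11, 237.11], [16.16, 152.29], [-177.93, 177.93]. Speed limits (degrees/s): [147.25, 147.25, 180, 180, 180, 180].

INTERFACE

Orientations are given as [roll, pitch, yaw] about the fixed x, y, z axes, in that order (R = Rz(yaw) Ry(pitch) Rx(roll)).
In Python, from plant import bot gives the robot as it stands. The module is installed in compiled form; this text tells all that it offers.
- The arm moves only by the shell command python3 -m creep 'ROWS'. ROWS is JSON, a list of rows, each an object of numbers: "x", "y", "z": the shift along the tool's x, y, z in m; "wx", "wy", "wz": the turn, a rotation vector about the tool's x, y, z in rad; "fingers": the opening, from -1 (shut) to 1 (fully open), so that 0 is half open. In form: [{"x": .., "y": .., "z": .., "wx": .., "wy": .., "wz": .., "fingers": ..}, ...]. A call has 1 to 8 rows; each row is the pose to reach, as a shift and turn from the pose commanded when the call began, along the tool's axes at that moment; what a row does not reach only later rows make up. A row lasts 1/10 s, in which the tool goes at most 50 mm and 8.59 degrees, less where a joint would pass 70% of its speed; a pose out of reach is approached as far as the arm can. A call with a gripper value outside its range is refused whole. The fingers move at their own pace and stop on an object; the grip force is fixed at half the most. Time passes only in rows, so rows that repeat a pose let the fingers close. It gives the time, the measured TCP pose, the force and the opening at its end, in the units of the state.
- bot.get_state(): the state, without advancing time (a new reading comes with each control period).
- bot.get_image(name): name is "side" or "top" or "wrist"; returns the picture (400x640x3 uint8, red, green, blue); there is no depth.
- bot.camera_params(name): a dict with "fx", "fy", "cx", "cy" (pixels), "extrinsics" (4x4, takes a point from world to camera coordinates). Camera axes: x right, y down, z forward; pixel columns grow to the right and rows downward; lengths in m; the calibration is good to about 2 mm. A picture is of the moment at which its call begins: read the wrist's pose just before it. camera_params takes no time and is no camera call; for the wrist camera it gives the pose at the moment of the call.
- bot.finish_job(): hands the job in, once; it reports no verdict.
Trained networks look in the newest picture that a camera, given by its name, has taken for a name from the list of things; names that differ only in an ending like _2 or _b are one class to them, and where a whole thing is asked for, a point or a joint stands for the part that bears it (a point fixed in the world has none). Each returns a list of dicts, best first, with "confidence" (0 to 1); they miss things now and then, are a little off and sometimes report something else, mostly with a low value. They report only what shows in the picture. A call takes as long as a camera call. They do not tell look-alikes from the thing itself.
- bot.boxes_of(camera, target): "rect" ([left, top, width, height] in pixels, round what is visible of it).
- bot.trace(camera, target): "region" (400x640 bool, what is visible of it) and "rect" ([left, top, width, height] in pixels, round what is visible of it).
The state is a dict: "time_s": time; "joint_positions": joint angles; "qd": joint speeds; "tau": joint torques, N m; "ee_pos": TCP position; "ee_rot": TCP orientation; "contact_force": force on the tool from outside, world axes, zero at the start; "wrist_torque": the same for the moment, N m; "opening": finger opening in m.
Only numpy, scipy, OpenCV 4.12 (cv2) and the standard library are available. Lean on these libraries where they do the work, as an engineer would, in place of code of your own. Each camera call takes 0.05 s, during which the arm holds its last target.

## Working session

There is one attempt and no reset: what is moved stays moved. The work goes in short steps, Python scripts to look and compute and a shell command to move; the robot and the scene stay as the last step left them, time stands still between calls to the robot, and variables do not carry over. Pictures are saved under pics/ and viewed, and the job is handed in when it is done.

```bash
mkdir -p pics; cat > h.py <<'E'
import numpy as np, cv2
from plant import bot
from scipy.spatial.transform import Rotation as R
def save(n,im): cv2.imwrite('pics/'+n+'.png',cv2.cvtColor(im,cv2.COLOR_RGB2BGR))
def ray(cam,u,v,P=None):
    p=P or bot.camera_params(cam); E=np.array(p['extrinsics'])
    d=np.array([(u-p['cx'])/p['fx'],(v-p['cy'])/p['fy'],1.]); Rm=E[:3,:3]
    return -Rm.T@E[:3,3], Rm.T@d
def atz(cam,u,v,z,P=None):
    o,d=ray(cam,u,v,P); return o+d*(z-o[2])/d[2]
def proj(cam,X,P=None):
    p=P or bot.camera_params(cam); E=np.array(p['extrinsics']); c=E[:3,:3]@np.array(X)+E[:3,3]
    return np.array([p['fx']*c[0]/c[2]+p['cx'],p['fy']*c[1]/c[2]+p['cy']])
E
python3 - <<'E'
from h import *
s=bot.get_state(); print(s['time_s'],s['ee_pos'],s['ee_rot'],s['opening'],bot.pinch_z)
for c in ['top','side','wrist']:
    im=bot.get_image(c); save(c+'0',im)
for c in ['top','side']:
    p=bot.camera_params(c); print(c,p)
    for t in ['socket_mid','drive_tip','foam_top']:
        if c=='top' or t!='foam_top': pass
        print(t,[(b['rect'],round(b['confidence'],2)) for b in bot.boxes_of(c,t)][:5])
E
```

```text
0.0 [ 0.22674504 -0.47304394  0.22604344] [-1.79911214e+02 -1.20826985e-02  2.56022064e+01] 0.09162610842702804 0.0188
top {'fx': 484.0519932438634, 'fy': 484.0519932438634, 'cx': 328.09379998425385, 'cy': 204.31400527363795, 'extrinsics': array([[-0.01160574, -0.99992474, -0.00397816,  0.0420068 ],
       [-0.99538839,  0.01193177, -0.09518182,  0.48673909],
       [ 0.09522212,  0.00285516, -0.99545196,  1.16015673],
       [ 0.        ,  0.        ,  0.        ,  1.        ]])}
socket_mid [([253.4, 273.3, 15.7, 18.0], 0.7), ([364.8, 193.5, 20.0, 17.0], 0.67), ([411.6, 77.8, 161.3, 104.6], 0.6), ([284.4, 196.9, 17.8, 18.5], 0.49), ([189.2, 119.7, 150.3, 125.7], 0.17)]
drive_tip [([408.8, 76.8, 163.5, 106.8], 0.96), ([225.9, 143.6, 21.0, 15.2], 0.66)]
foam_top [([190.7, 120.1, 149.0, 124.7], 0.91)]
side {'fx': 426.3068212370077, 'fy': 426.3068212370077, 'cx': 311.25558475624706, 'cy': 202.0717837541585, 'extrinsics': array([[ 0.98518053, -0.17092938,  0.0142291 , -0.47176481],
       [-0.07170182, -0.48578355, -0.87113328,  0.15451836],
       [ 0.15581454,  0.8572033 , -0.49084044,  0.70341585],
       [ 0.        ,  0.        ,  0.        ,  1.        ]])}
socket_mid [([205.3, 192.8, 23.9, 30.0], 0.92), ([294.6, 186.7, 23.8, 29.2], 0.75), ([314.1, 261.5, 27.0, 42.5], 0.63)]
drive_tip [([377.1, 279.7, 166.2, 119.8], 0.93)]
foam_top [([258.8, 158.4, 130.9, 101.2], 0.91)]
```

View pics/top0.png

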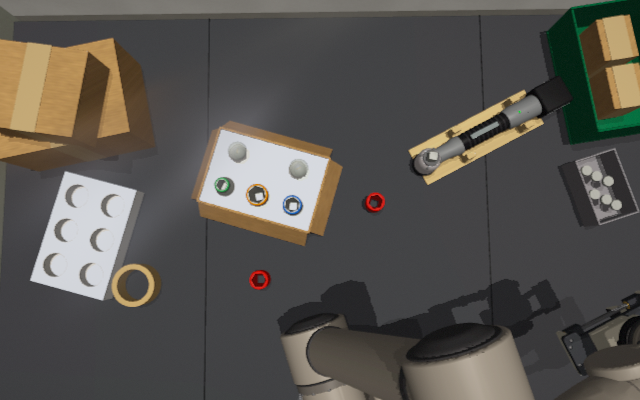

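View pics/side0.png

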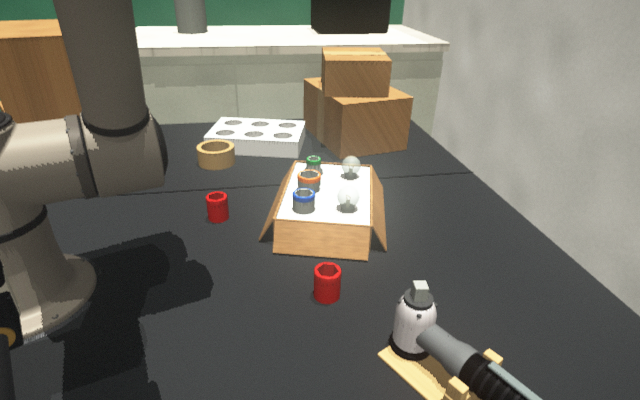

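View pics/wrist0.png

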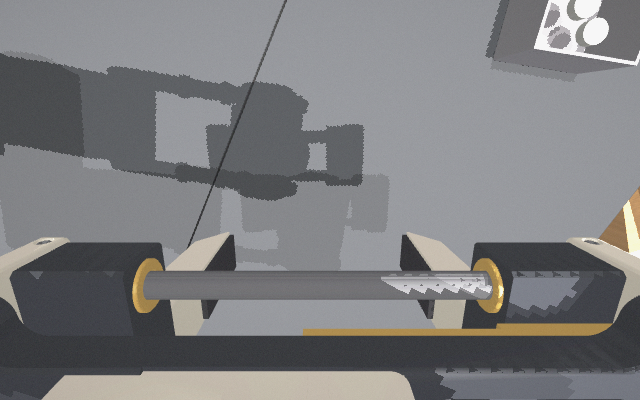

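```bash
python3 - <<'E'
import cv2
a=cv2.imread('pics/top0.png')[105:255,180:350]; b=cv2.imread('pics/top0.png')[60:200,400:600]
a=cv2.resize(a,None,fx=3.5,fy=3.5,interpolation=cv2.INTER_CUBIC);cv2.imwrite('pics/topc.png',a)
cv2.imwrite('pics/topd.png',cv2.resize(b,None,fx=3.5,fy=3.5,interpolation=cv2.INTER_CUBIC))
E
```

```text
(no output)
```

View pics/topc.png

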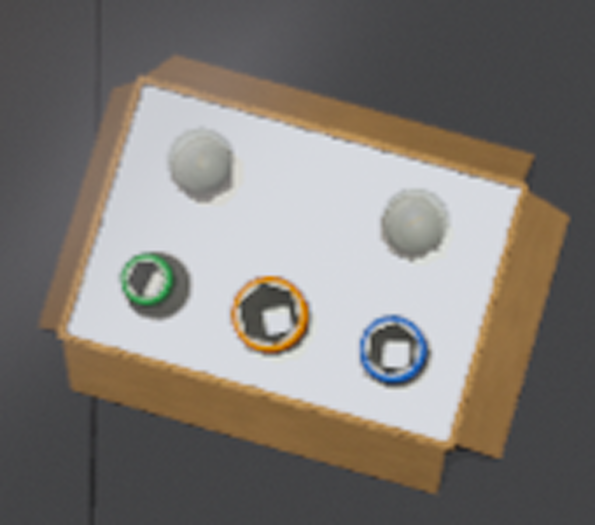

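View pics/topd.png

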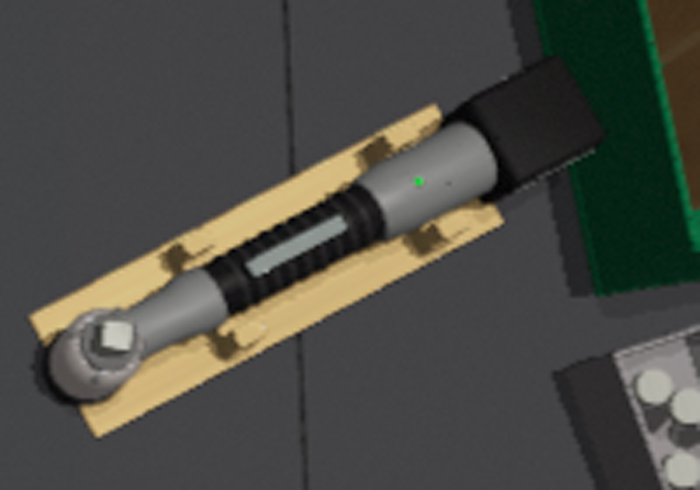

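Candidates in the top view are the blue ring (292,205), orange ring (257,195), green ring (224,185), and the red look-alikes (375,202) and (260,280). By the description I choose the blue ring at (292,205). The close crop confirms a blue rim with the bore at the bottom. The drive stub is at about (433,156).

```bash
python3 - <<'E'
from h import *
b=atz('top',292.8,205,0.092); d=atz('top',433.4,156.3,0.118)
print('blue',b,'drive',d)
for n,(u,v) in dict(orange=(257,195),green=(222,185)).items(): print(n,atz('top',u,v,.092))
p=bot.camera_params('wrist');E=np.array(p['extrinsics']);s=bot.get_state()
Rt=R.from_euler('xyz',s['ee_rot'],degrees=True).as_matrix()
C=-E[:3,:3].T@E[:3,3]
print('cam in tool',Rt.T@(C-s['ee_pos']),'cam axes in tool\n',(Rt.T@E[:3,:3].T).round(3),p['fx'])
print('to blue in tool:',Rt.T@(b-s['ee_pos']))
print('proj side blue',proj('side',b),'drive',proj('side',d))
E
```

```text
blue [0.48001657 0.11734913 0.092     ] drive [ 0.58465986 -0.20408771  0.118     ]
orange [0.50418847 0.19988353 0.092     ]
green [0.52844818 0.2809425  0.092     ]
cam in tool [ 7.50380582e-02 -1.33724683e-04 -1.57939510e-01] cam axes in tool
 [[-0.    -0.961 -0.276]
 [ 1.    -0.     0.001]
 [-0.001 -0.276  0.961]] 311.72929070673973
to blue in tool: [ 0.48360107 -0.4233746   0.13470677]
proj side blue [302.2496271  193.35267823] drive [418.12200283 284.76445979]
```

```bash
python3 -m creep '[{"x":0.05,"y":-0.01,"fingers":0.4},{"x":0.1,"y":-0.02,"fingers":0.4},{"x":0.145,"y":-0.03,"fingers":0.4},{"x":0.19,"y":-0.04,"fingers":0.4},{"x":0.235,"y":-0.05,"fingers":0.4},{"x":0.28,"y":-0.06,"fingers":0.4},{"x":0.325,"y":-0.07,"fingers":0.4},{"x":0.36,"y":-0.076,"fingers":0.4}]'
python3 -m creep '[{"x":0.04,"y":-0.006,"fingers":0.4},{"x":0.07,"y":-0.01,"fingers":0.4},{"x":0.079,"y":-0.012,"fingers":0.4},{"x":0.079,"y":-0.012,"fingers":0.4},{"x":0.079,"y":-0.012,"fingers":0.4}]'
python3 - <<'E'
from h import *
import pickle
s=bot.get_state();P=bot.camera_params('wrist');im=bot.get_image('wrist');save('w1',im);pickle.dump((s,P),open('w1.pkl','wb'))
print(s['time_s'],s['ee_pos'],s['ee_rot'],s['contact_force'],s['qd'])
u,v=proj('wrist',[0.58466,-0.20409,.118],P);print(u,v)
u,v=int(u),int(v);c=im[max(0,v-75):v+75,u-100:u+100];save('w1c',cv2.resize(c,None,fx=4,fy=4,interpolation=cv2.INTER_CUBIC));print('crop origin',u-100,max(0,v-75))
E
```

```text
0.45 [ 0.22685131 -0.47343221  0.22670976] [-1.79999194e+02  1.05947663e-03  2.56023980e+01] [ 0.34711178  0.03941456 -0.03784145] [-0.07147635 -0.07503409 -0.01084709  0.10586363 -0.09313716 -0.07962339]
140.5352307185886 -648.2174434109462schema error: expected keys x, y, z, wx, wy, wz, fingers
schema error: expected keys x, y, z, wx, wy, wz, fingers
Traceback (most recent call last):
cv2.error: OpenCV(4.12.0) /io/opencv/modules/imgproc/src/resize.cpp:4208: error: (-215:Assertion failed) !ssize.empty() in function 'resize'
```

View pics/w1.png

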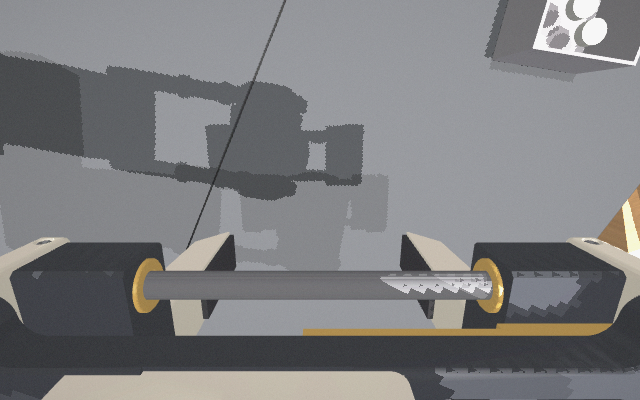

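All seven keys are required, so the moves were refused and the arm is still at the start pose.

```bash
python3 -m creep '[{"x":0.05,"y":-0.01,"z":0,"wx":0,"wy":0,"wz":0,"fingers":0.4},{"x":0.1,"y":-0.02,"z":0,"wx":0,"wy":0,"wz":0,"fingers":0.4},{"x":0.145,"y":-0.03,"z":0,"wx":0,"wy":0,"wz":0,"fingers":0.4},{"x":0.19,"y":-0.04,"z":0,"wx":0,"wy":0,"wz":0,"fingers":0.4},{"x":0.235,"y":-0.05,"z":0,"wx":0,"wy":0,"wz":0,"fingers":0.4},{"x":0.28,"y":-0.06,"z":0,"wx":0,"wy":0,"wz":0,"fingers":0.4},{"x":0.325,"y":-0.07,"z":0,"wx":0,"wy":0,"wz":0,"fingers":0.4},{"x":0.36,"y":-0.076,"z":0,"wx":0,"wy":0,"wz":0,"fingers":0.4}]'
python3 -m creep '[{"x":0.04,"y":-0.006,"z":0,"wx":0,"wy":0,"wz":0,"fingers":0.4},{"x":0.07,"y":-0.01,"z":0,"wx":0,"wy":0,"wz":0,"fingers":0.4},{"x":0.079,"y":-0.012,"z":0,"wx":0,"wy":0,"wz":0,"fingers":0.4},{"x":0.079,"y":-0.012,"z":0,"wx":0,"wy":0,"wz":0,"fingers":0.4},{"x":0.079,"y":-0.012,"z":0,"wx":0,"wy":0,"wz":0,"fingers":0.4}]'
cat > look.py <<'E'
from h import *
import pickle,sys
n=sys.argv[1]; X=[float(a) for a in sys.argv[2:5]]; f=float(sys.argv[5]) if len(sys.argv)>5 else 4
s=bot.get_state();P=bot.camera_params('wrist');im=bot.get_image('wrist');save(n,im);pickle.dump((s,P),open(n+'.pkl','wb'))
print(s['time_s'],s['ee_pos'],s['ee_rot'],s['contact_force'],np.abs(s['qd']).max(),s['opening'])
u,v=proj('wrist',X,P);print('expected px',u,v)
hw=int(400/f);hh=int(300/f);u0=max(0,int(u)-hw);v0=max(0,int(v)-hh)
c=im[v0:v0+2*hh,u0:u0+2*hw];save(n+'c',cv2.resize(c,None,fx=f,fy=f,interpolation=cv2.INTER_CUBIC));print('crop origin',u0,v0)
E
python3 look.py w2 0.58466 -0.20409 0.118 5
```

```text
time_s: 1.3
ee_pos: [0.5204, -0.2472, 0.2268]
ee_rot: [180.0, -0.0, 25.7]
contact_force: [-0.2, 0.1, -0.5]
opening: 0.0644
time_s: 1.8
ee_pos: [0.5839, -0.205, 0.2266]
ee_rot: [-180.0, 0.1, 25.6]
contact_force: [-0.9, 0.1, -0.7]
opening: 0.0644
1.8 [ 0.58394407 -0.20501187  0.22657301] [-1.79991068e+02  5.08489895e-02  2.55808840e+01] [-0.94080668  0.11136626 -0.67565355] 0.9148749869832934 0.06438503000320717
expected px 316.81518159369176 196.59031027277123
crop origin 236 136
```

View pics/w2.png

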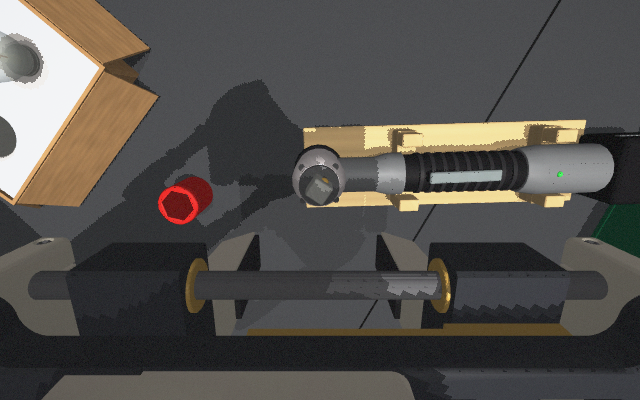

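View pics/w2c.png

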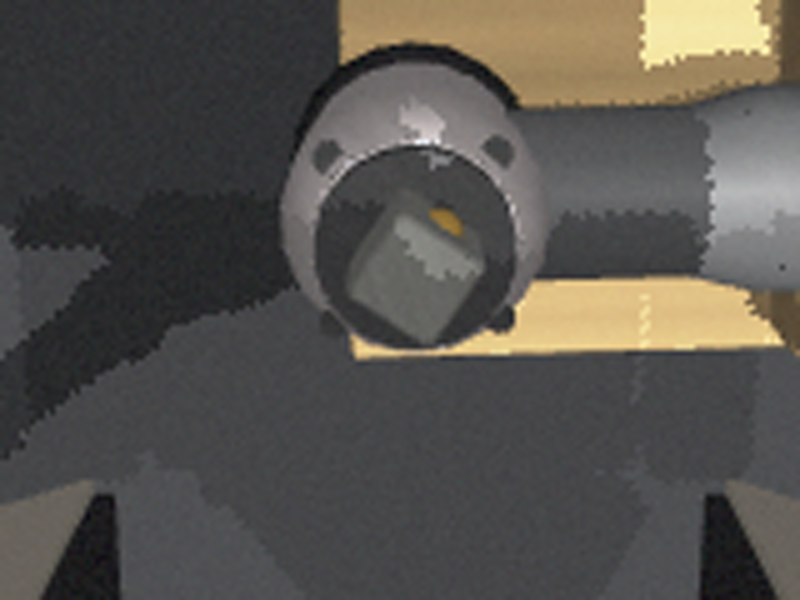

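The picture shows the drive square at about (319,191) with the brass ball at about (325,180) on its upper-right flat. I'll enlarge it to measure the corners.

```bash
python3 - <<'E'
import cv2
im=cv2.imread('pics/w2.png')[160:212,288:352]
im=cv2.convertScaleAbs(im,alpha=1.6,beta=20)
cv2.imwrite('pics/w2z.png',cv2.resize(im,None,fx=11,fy=11,interpolation=cv2.INTER_CUBIC))
E
```

```text
(no output)
```

View pics/w2z.png

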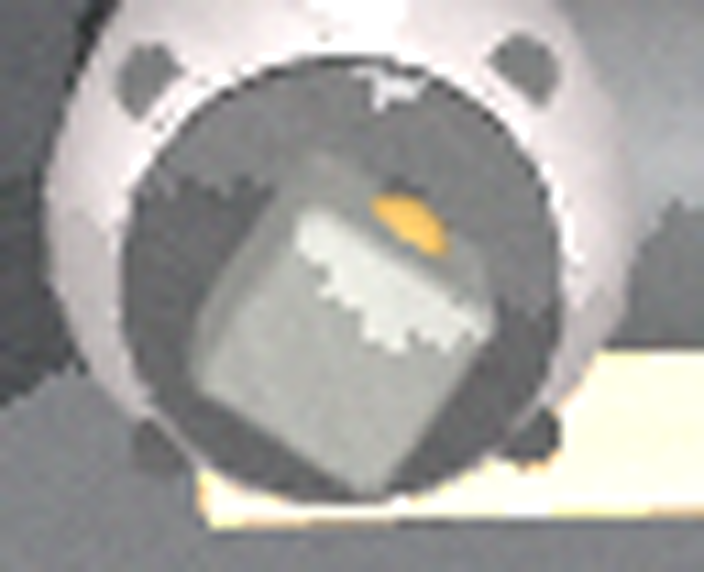

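```bash
python3 - <<'E'
from h import *
import pickle
s,P=pickle.load(open('w2.pkl','rb'))
q=np.array([(300,208),(492,325),(370,490),(200,380)])
w=np.array([atz('wrist',288+(u+.5)/11-.5,160+(v+.5)/11-.5,.118,P) for u,v in q])
print(w.round(4),w.mean(0)); 
for i in range(4):
    e=w[(i+1)%4]-w[i]; print(np.linalg.norm(e), np.degrees(np.arctan2(e[1],e[0]))%90)
c=np.array([(122,280),(562,280),(342,57),(342,502)])
w=np.array([atz('wrist',288+u/11,160+v/11,.096,P) for u,v in c]); print(w.round(4),w.mean(0),(w[0]+w[1])/2,np.linalg.norm(w[0]-w[1]),np.linalg.norm(w[2]-w[3]))
E
```

```text
[[ 0.5987 -0.1954  0.118 ]
 [ 0.5967 -0.2134  0.118 ]
 [ 0.5801 -0.2106  0.118 ]
 [ 0.5825 -0.1942  0.118 ]] [ 0.58950497 -0.20342738  0.118     ]
0.01809582307053714 83.64740125256377
0.016894328207678666 80.42034821422229
0.016541622468197546 81.55783798364982
0.016275995382844858 85.80994995651542
[[ 0.5818 -0.1868  0.096 ]
 [ 0.5982 -0.2211  0.096 ]
 [ 0.6075 -0.1955  0.096 ]
 [ 0.5719 -0.2126  0.096 ]] [ 0.58982964 -0.20398521  0.096     ] [ 0.58997426 -0.20391627  0.096     ] 0.03802977061938416 0.03952490629324988
```

```bash
python3 -m creep '[{"x":0.006,"y":-0.04,"z":0,"wx":0,"wy":0,"wz":0,"fingers":0.4},{"x":0.012,"y":-0.085,"z":0,"wx":0,"wy":0,"wz":0,"fingers":0.4},{"x":0.018,"y":-0.13,"z":0,"wx":0,"wy":0,"wz":0,"fingers":0.4},{"x":0.024,"y":-0.175,"z":0,"wx":0,"wy":0,"wz":0,"fingers":0.4},{"x":0.03,"y":-0.22,"z":0,"wx":0,"wy":0,"wz":0,"fingers":0.4},{"x":0.036,"y":-0.265,"z":0,"wx":0,"wy":0,"wz":0,"fingers":0.4},{"x":0.042,"y":-0.31,"z":0,"wx":0,"wy":0,"wz":0,"fingers":0.4},{"x":0.046,"y":-0.335,"z":0,"wx":0,"wy":0,"wz":0,"fingers":0.4}]'
python3 -m creep '[{"x":0,"y":0,"z":0,"wx":0,"wy":0,"wz":0,"fingers":0.4},{"x":0,"y":0,"z":0,"wx":0,"wy":0,"wz":0,"fingers":0.4},{"x":0,"y":0,"z":0,"wx":0,"wy":0,"wz":0,"fingers":0.4}]'
python3 look.py w3 0.480 0.117 0.092 10
```

```text
time_s: 2.65
ee_pos: [0.4798, 0.1189, 0.2273]
ee_rot: [-180.0, -0.0, 25.6]
contact_force: [1.4, -0.8, -0.2]
opening: 0.0645
time_s: 2.95
ee_pos: [0.4818, 0.1161, 0.2268]
ee_rot: [180.0, -0.0, 25.5]
contact_force: [0.2, 0.0, 0.2]
opening: 0.0642
2.95 [0.48178676 0.11605731 0.22683472] [ 1.79963163e+02 -8.73703373e-03  2.54937707e+01] [0.22253368 0.01427265 0.21164447] 0.40568455312223733 0.06423565966446791
expected px 315.6293766865192 191.73732215796593
crop origin 275 161
```

View pics/w3.png

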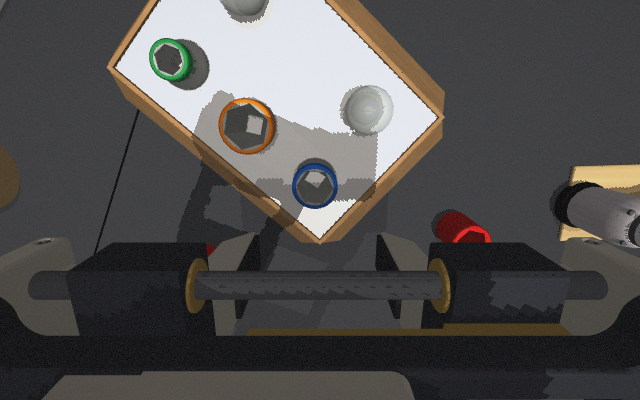

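View pics/w3c.png

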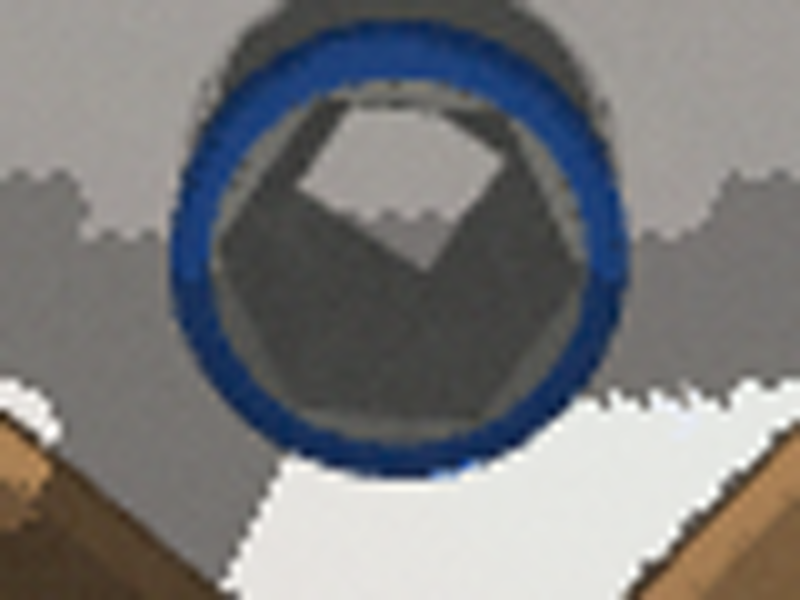

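The close crop shows the blue-ringed socket at about (315,186) with a hexagon and a square patch of foam seen through the bore. Orange is at (246,125), green at (170,60), and the red ones lie outside the carton.

```bash
python3 - <<'E'
from h import *
import pickle
s,P=pickle.load(open('w3.pkl','rb'))
f=lambda u,v,z: atz('wrist',275+(u+.5)/10-.5,161+(v+.5)/10-.5,z,P)
c=np.array([f(172,250,.092),f(628,250,.092),f(400,20,.092),f(400,478,.092)]); print((c[0]+c[1])/2,(c[2]+c[3])/2,np.linalg.norm(c[0]-c[1]),np.linalg.norm(c[2]-c[3]))
def yaw(a,b,z):
    e=f(*b,z)-f(*a,z); return np.degrees(np.arctan2(e[1],e[0]))%90,np.linalg.norm(e)
for a,b in [((298,185),(425,270)),((425,270),(505,160)),((298,185),(345,110)),((440,110),(505,160))]: print(yaw(a,b,.038),yaw(a,b,.064))
# hexagon corners at top
im=cv2.imread('pics/w3.png')[174:194,298:332]; im=cv2.convertScaleAbs(im,alpha=2.2,beta=10)
cv2.imwrite('pics/w3z.png',cv2.resize(im,None,fx=22,fy=22,interpolation=cv2.INTER_CUBIC))
Rt=R.from_euler('xyz',s['ee_rot'],degrees=True).as_matrix()
print('socket in tool', Rt.T@(c.mean(0)-s['ee_pos']))
E
```

```text
[0.48512452 0.120583   0.092     ] [0.48478586 0.12042546 0.092     ] 0.04399925195604206 0.045406355184986896
(np.float64(80.91244404536377), np.float64(0.01751899994452733)) (np.float64(80.91244404536369), np.float64(0.01620569424209129))
(np.float64(80.2192039686553), np.float64(0.015713797407072773)) (np.float64(80.21920396865528), np.float64(0.014535818081370482))
(np.float64(83.46942463054724), np.float64(0.010191384875962026)) (np.float64(83.46942463054714), np.float64(0.009427391273832773))
(np.float64(77.53920628299501), np.float64(0.009351659676867427)) (np.float64(77.53920628299517), np.float64(0.008650615780540018))
socket in tool [ 0.00475338 -0.00273689  0.13483372]
```

View pics/w3z.png

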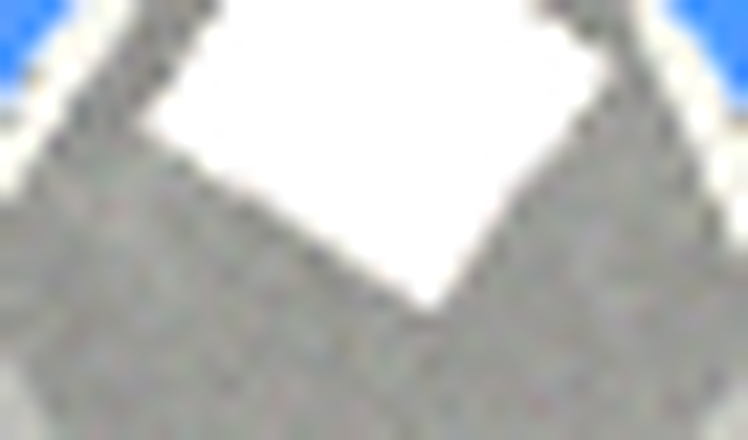

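```bash
python3 -m creep '[{"x":0.005,"y":-0.003,"z":0.03,"wx":0,"wy":0,"wz":0,"fingers":0.4},{"x":0.005,"y":-0.003,"z":0.07,"wx":0,"wy":0,"wz":0,"fingers":0.4},{"x":0.005,"y":-0.003,"z":0.11,"wx":0,"wy":0,"wz":0,"fingers":0.4},{"x":0.005,"y":-0.003,"z":0.125,"wx":0,"wy":0,"wz":0,"fingers":0.4},{"x":0.005,"y":-0.003,"z":0.125,"wx":0,"wy":0,"wz":0,"fingers":0.4},{"x":0.005,"y":-0.003,"z":0.125,"wx":0,"wy":0,"wz":0,"fingers":0.4},{"x":0.005,"y":-0.003,"z":0.125,"wx":0,"wy":0,"wz":0,"fingers":0.4}]'
python3 look.py w4 0.485 0.1205 0.092 4
```

```text
time_s: 3.7
ee_pos: [0.4859, 0.122, 0.103]
ee_rot: [179.9, -0.1, 25.6]
contact_force: [-0.1, -0.0, -0.4]
opening: 0.0642
3.7 [0.48586208 0.12202477 0.10301254] [ 1.79941390e+02 -1.40849535e-01  2.55518581e+01] [-0.08114397 -0.00273642 -0.40238991] 0.43572953805759984 0.06418706761834674
expected px 319.1749370832627 245.16671274688878
crop origin 219 170
```

View pics/w4.png

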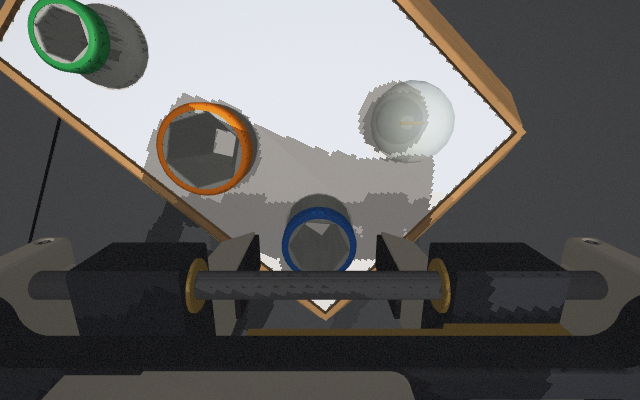

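```bash
python3 -m creep '[{"x":-0.0005,"y":0,"z":0.02,"wx":0,"wy":0,"wz":0,"fingers":0.4},{"x":-0.0005,"y":0,"z":0.035,"wx":0,"wy":0,"wz":0,"fingers":0.4},{"x":-0.0005,"y":0,"z":0.0395,"wx":0,"wy":0,"wz":0,"fingers":0.4},{"x":-0.0005,"y":0,"z":0.0395,"wx":0,"wy":0,"wz":0,"fingers":0.4},{"x":-0.0005,"y":0,"z":0.0395,"wx":0,"wy":0,"wz":0,"fingers":0.4}]'
python3 -m creep '[{"x":0,"y":0,"z":0,"wx":0,"wy":0,"wz":0,"fingers":-0.5},{"x":0,"y":0,"z":0,"wx":0,"wy":0,"wz":0,"fingers":-0.5},{"x":0,"y":0,"z":0,"wx":0,"wy":0,"wz":0,"fingers":-0.5},{"x":0,"y":0,"z":0,"wx":0,"wy":0,"wz":0,"fingers":-0.5},{"x":0,"y":0,"z":0,"wx":0,"wy":0,"wz":0,"fingers":-0.5},{"x":0,"y":0,"z":0,"wx":0,"wy":0,"wz":0,"fingers":-0.5}]'
```

```text
time_s: 4.25
ee_pos: [0.4849, 0.1223, 0.0631]
ee_rot: [180.0, -0.1, 25.6]
contact_force: [0.7, 0.3, -0.6]
opening: 0.0644
time_s: 4.85
ee_pos: [0.4847, 0.122, 0.0626]
ee_rot: [180.0, -0.0, 25.6]
contact_force: [0.3, -2.9, 6.2]
opening: 0.043
```

```bash
python3 -m creep '[{"x":0,"y":0,"z":-0.004,"wx":0,"wy":0,"wz":0,"fingers":-0.5},{"x":0,"y":0,"z":-0.012,"wx":0,"wy":0,"wz":0,"fingers":-0.5},{"x":0,"y":0,"z":-0.025,"wx":0,"wy":0,"wz":0,"fingers":-0.5},{"x":0,"y":0,"z":-0.04,"wx":0,"wy":0,"wz":0,"fingers":-0.5},{"x":0,"y":0,"z":-0.06,"wx":0,"wy":0,"wz":0,"fingers":-0.5},{"x":0,"y":0,"z":-0.085,"wx":0,"wy":0,"wz":0,"fingers":-0.5},{"x":0,"y":0,"z":-0.11,"wx":0,"wy":0,"wz":0,"fingers":-0.5},{"x":0,"y":0,"z":-0.11,"wx":0,"wy":0,"wz":0,"fingers":-0.5}]'
python3 -m creep '[{"x":0,"y":0,"z":0,"wx":0,"wy":0,"wz":0,"fingers":-0.5},{"x":0,"y":0,"z":0,"wx":0,"wy":0,"wz":0,"fingers":-0.5},{"x":0,"y":0,"z":0,"wx":0,"wy":0,"wz":0,"fingers":-0.5}]'
python3 look.py w5 0.485 0.122 0.2 4
python3 - <<'E'
from h import *
save('s5',bot.get_image('side'))
E
```

```text
time_s: 5.65
ee_pos: [0.4854, 0.1228, 0.1748]
ee_rot: [179.9, -0.3, 25.6]
contact_force: [0.9, 0.3, -2.7]
opening: 0.0434
time_s: 5.95
ee_pos: [0.4833, 0.1222, 0.1706]
ee_rot: [-179.9, 0.2, 25.6]
contact_force: [0.1, 0.0, -3.3]
opening: 0.0433
5.95 [0.48327957 0.12219965 0.17064256] [-1.79930532e+02  1.73812975e-01  2.55975059e+01] [ 0.13094179  0.03065326 -3.26872434] 0.4463886546908284 0.043269133863880906
expected px 319.46436691546444 275.91793336697907
crop origin 219 200
```

View pics/w5.png

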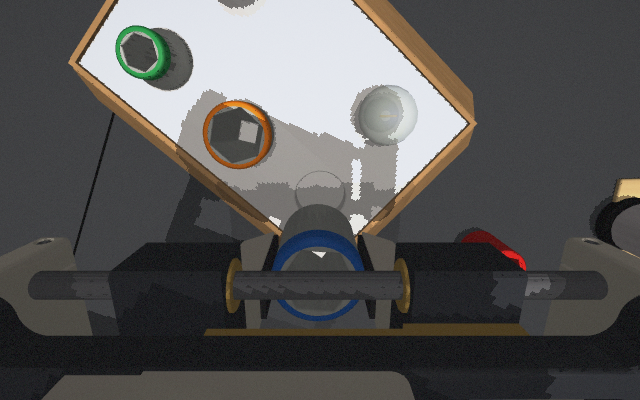

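View pics/s5.png

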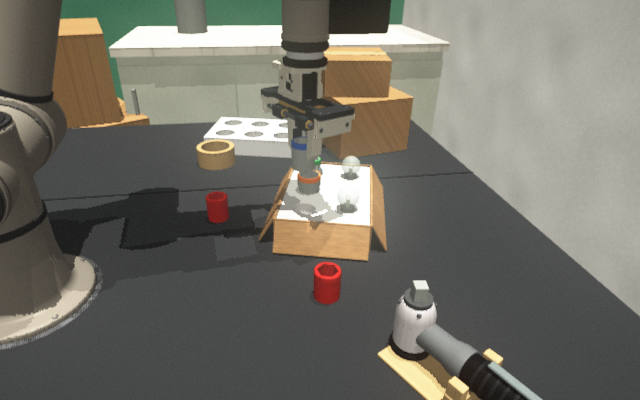

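```bash
python3 -m creep '[{"x":-0.003,"y":0.025,"z":0,"wx":0,"wy":0,"wz":-0.01,"fingers":-0.5},{"x":-0.009,"y":0.07,"z":0,"wx":0,"wy":0,"wz":-0.02,"fingers":-0.5},{"x":-0.015,"y":0.115,"z":0,"wx":0,"wy":0,"wz":-0.03,"fingers":-0.5},{"x":-0.021,"y":0.16,"z":0,"wx":0,"wy":0,"wz":-0.04,"fingers":-0.5},{"x":-0.027,"y":0.205,"z":0,"wx":0,"wy":0,"wz":-0.042,"fingers":-0.5},{"x":-0.033,"y":0.25,"z":0,"wx":0,"wy":0,"wz":-0.042,"fingers":-0.5},{"x":-0.039,"y":0.295,"z":0,"wx":0,"wy":0,"wz":-0.042,"fingers":-0.5},{"x":-0.043,"y":0.325,"z":0,"wx":0,"wy":0,"wz":-0.042,"fingers":-0.5}]'
python3 -m creep '[{"x":-0.002,"y":0.012,"z":0,"wx":0,"wy":0,"wz":0,"fingers":-0.5},{"x":-0.002,"y":0.015,"z":0,"wx":0,"wy":0,"wz":0,"fingers":-0.5},{"x":-0.002,"y":0.015,"z":0,"wx":0,"wy":0,"wz":0,"fingers":-0.5},{"x":-0.002,"y":0.015,"z":0,"wx":0,"wy":0,"wz":0,"fingers":-0.5},{"x":-0.002,"y":0.015,"z":0,"wx":0,"wy":0,"wz":0,"fingers":-0.5}]'
cat > st.py <<'E'
from h import *
s=bot.get_state(); print(s['time_s'],s['ee_pos'].round(5),s['ee_rot'].round(2),s['contact_force'].round(2),s['wrist_torque'].round(3),s['opening'])
e=np.array([.5897,-.2038,0])-s['ee_pos']; Rt=R.from_euler('xyz',s['ee_rot'],degrees=True).as_matrix(); print('err tool',(Rt.T@e).round(5))
E
python3 st.py
python3 - <<'E'
from h import *
im=bot.get_image('side');save('s6',cv2.resize(im[180:380,330:530],None,fx=3,fy=3,interpolation=cv2.INTER_CUBIC))
im=bot.get_image('wrist');save('w6',im)
E
```

```text
time_s: 6.85
ee_pos: [0.5862, -0.1926, 0.1713]
ee_rot: [180.0, 0.0, 27.9]
contact_force: [1.2, 1.4, -2.8]
opening: 0.0436
time_s: 7.35
ee_pos: [0.5911, -0.2022, 0.1724]
ee_rot: [-180.0, -0.0, 28.1]
contact_force: [0.6, 0.8, -4.1]
opening: 0.0431
7.35 [ 0.5911  -0.20218  0.17244] [-179.99   -0.     28.1 ] [ 0.58  0.78 -4.09] [ 0.05  -0.028  0.005] 0.04309536934996078
err tool [-0.002    0.0008   0.17244]
```

View pics/s6.png

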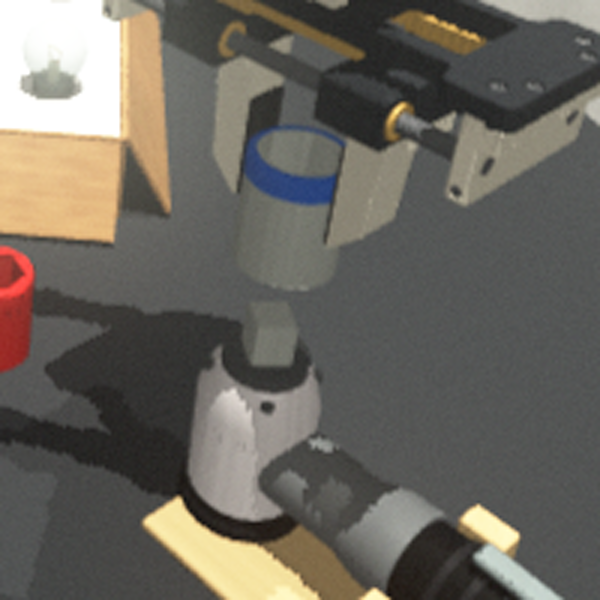

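View pics/w6.png

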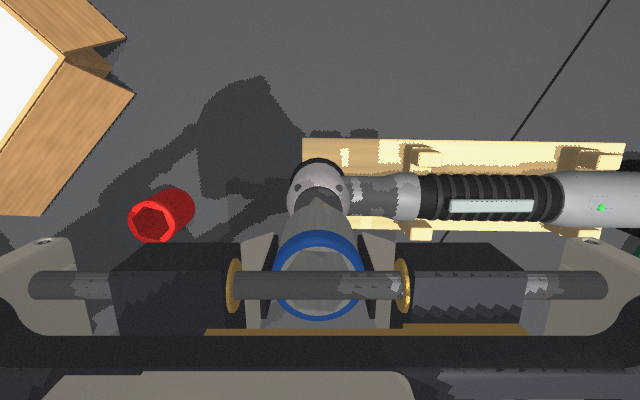

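```bash
python3 - <<'E'
from h import *
def c(X): return ((proj('side',X)-[330,180])*3).round(1)
for z in [.096,.118]: print('drive',z,c([.5897,-.2038,z]))
x,y=.5911,-.2022
for z in [.147,.201]: print('sock',z,c([x,y,z]),c([x-.002,y,z]),c([x,y-.002,z]))
E
```

```text
drive 0.096 [268.  350.8]
drive 0.118 [275.  312.7]
sock 0.147 [286.1 257.6] [281.7 258. ] [288.  260.4]
sock 0.201 [305.3 152.4] [300.7 152.8] [307.3 155. ]
```

```bash
python3 - <<'E'
import cv2
im=cv2.imread('pics/s6.png')[100:400,170:370]
cv2.imwrite('pics/s6z.png',cv2.resize(im,None,fx=2,fy=2,interpolation=cv2.INTER_CUBIC))
E
```

```text
(no output)
```

View pics/s6z.png

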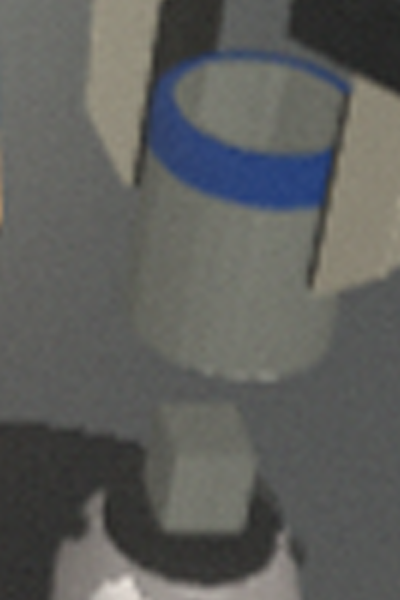

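Side view: the socket's lower end is at crop (287,~258) and the drive tip at (273,314), matching the prediction to within 2 crop pixels (~0.7 px real). I'll correct the lateral error and descend to just above the drive.

```bash
python3 -m creep '[{"x":-0.002,"y":0.001,"z":0.008,"wx":0,"wy":0,"wz":0,"fingers":-0.5},{"x":-0.002,"y":0.001,"z":0.018,"wx":0,"wy":0,"wz":0,"fingers":-0.5},{"x":-0.002,"y":0.001,"z":0.024,"wx":0,"wy":0,"wz":0,"fingers":-0.5},{"x":-0.002,"y":0.001,"z":0.024,"wx":0,"wy":0,"wz":0,"fingers":-0.5},{"x":-0.002,"y":0.001,"z":0.024,"wx":0,"wy":0,"wz":0,"fingers":-0.5},{"x":-0.002,"y":0.001,"z":0.024,"wx":0,"wy":0,"wz":0,"fingers":-0.5},{"x":-0.002,"y":0.001,"z":0.024,"wx":0,"wy":0,"wz":0,"fingers":-0.5}]'; python3 st.py
python3 - <<'E'
from h import *
im=bot.get_image('side');save('s7',cv2.resize(im[210:310,370:470],None,fx=6,fy=6,interpolation=cv2.INTER_CUBIC))
E
```

```text
time_s: 8.15
ee_pos: [0.5901, -0.2056, 0.1486]
ee_rot: [180.0, -0.0, 28.0]
contact_force: [-0.5, -0.1, -3.3]
opening: 0.0435
8.15 [ 0.5901  -0.20557  0.1486 ] [ 1.7996e+02 -2.0000e-02  2.8010e+01] [-0.55 -0.09 -3.34] [-0.005  0.011 -0.002] 0.0435070767549288
err tool [ 0.00042 -0.00185  0.1486 ]
```

View pics/s7.png

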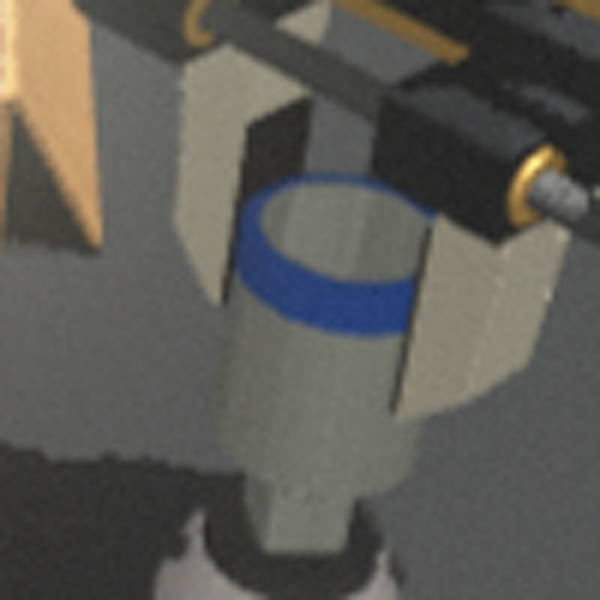

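```bash
python3 -m creep '[{"x":0,"y":0,"z":0,"wx":0,"wy":0,"wz":0,"fingers":-0.5},{"x":0,"y":0,"z":0,"wx":0,"wy":0,"wz":0,"fingers":-0.5}]'; python3 st.py; python3 -m creep '[{"x":0,"y":0,"z":0,"wx":0,"wy":0,"wz":0,"fingers":-0.5}]';python3 -m creep '[{"x":0,"y":0,"z":0,"wx":0,"wy":0,"wz":0,"fingers":-0.5}]'
```

```text
time_s: 8.4
ee_pos: [0.5899, -0.2055, 0.1484]
ee_rot: [180.0, -0.0, 28.0]
contact_force: [-0.7, 1.5, -3.4]
opening: 0.0432
8.4 [ 0.58993 -0.20551  0.14838] [ 1.7998e+02 -1.0000e-02  2.8010e+01] [-0.67  1.48 -3.44] [ 0.018  0.009 -0.024] 0.043216580065551576
err tool [ 0.00058 -0.00166  0.14838]
time_s: 8.5
ee_pos: [0.5899, -0.2055, 0.1483]
ee_rot: [180.0, -0.0, 28.0]
contact_force: [-0.3, 0.2, -4.2]
opening: 0.0435
time_s: 8.6
ee_pos: [0.5899, -0.2055, 0.1483]
ee_rot: [180.0, -0.0, 28.0]
contact_force: [0.6, -0.1, -4.4]
opening: 0.0433
```

```bash
python3 -m creep '[{"x":0.0005,"y":-0.0016,"z":0.0015,"wx":0,"wy":0,"wz":0,"fingers":-0.5},{"x":0.0005,"y":-0.0016,"z":0.003,"wx":0,"wy":0,"wz":0,"fingers":-0.5},{"x":0.0005,"y":-0.0016,"z":0.003,"wx":0,"wy":0,"wz":0,"fingers":-0.5},{"x":0.0005,"y":-0.0016,"z":0.003,"wx":0,"wy":0,"wz":0,"fingers":-0.5},{"x":0.0005,"y":-0.0016,"z":0.003,"wx":0,"wy":0,"wz":0,"fingers":-0.5},{"x":0.0005,"y":-0.0016,"z":0.003,"wx":0,"wy":0,"wz":0,"fingers":-0.5}]'; python3 st.py
```

```text
time_s: 9.2
ee_pos: [0.5896, -0.2039, 0.1453]
ee_rot: [180.0, -0.0, 28.0]
contact_force: [0.5, 0.1, -4.3]
opening: 0.0432
9.2 [ 0.58961 -0.20387  0.14527] [179.99  -0.    28.01] [ 0.54  0.09 -4.34] [ 0.056 -0.046  0.012] 0.043238693589657894
err tool [ 1.1000e-04 -4.0000e-05  1.4527e-01]
```

```bash
python3 -m creep '[{"x":0,"y":0,"z":0.001,"wx":0,"wy":0,"wz":0,"fingers":-0.5},{"x":0,"y":0,"z":0.002,"wx":0,"wy":0,"wz":0,"fingers":-0.5},{"x":0,"y":0,"z":0.003,"wx":0,"wy":0,"wz":0,"fingers":-0.5},{"x":0,"y":0,"z":0.003,"wx":0,"wy":0,"wz":0,"fingers":-0.5}]'; python3 st.py
```

```text
time_s: 9.6
ee_pos: [0.5894, -0.2038, 0.142]
ee_rot: [-180.0, 0.0, 28.0]
contact_force: [-0.7, -0.1, -3.1]
opening: 0.0432
9.6 [ 0.58944 -0.20378  0.14197] [-1.7998e+02  2.0000e-02  2.8000e+01] [-0.71 -0.14 -3.12] [ 0.04  -0.016 -0.045] 0.043201053054827576
err tool [0.00026 0.00019 0.14197]
```

```bash
python3 -m creep '[{"x":0,"y":0,"z":0.001,"wx":0,"wy":0,"wz":0,"fingers":-0.5},{"x":0,"y":0,"z":0.001,"wx":0,"wy":0,"wz":0,"fingers":-0.5},{"x":0,"y":0,"z":0.001,"wx":0,"wy":0,"wz":0,"fingers":-0.5}]'; python3 st.py
```

```text
time_s: 9.9
ee_pos: [0.5896, -0.2038, 0.1412]
ee_rot: [-180.0, 0.0, 28.0]
contact_force: [0.3, -0.6, -3.6]
opening: 0.0432
9.9 [ 0.58957 -0.2038   0.14118] [-180.      0.     28.01] [ 0.31 -0.58 -3.6 ] [-0.037  0.003 -0.02 ] 0.043211220262225916
err tool [1.2000e-04 7.0000e-05 1.4118e-01]
```

```bash
python3 -m creep '[{"x":0,"y":0,"z":0.001,"wx":0,"wy":0,"wz":0,"fingers":-0.5},{"x":0,"y":0,"z":0.0015,"wx":0,"wy":0,"wz":0,"fingers":-0.5},{"x":0,"y":0,"z":0.0015,"wx":0,"wy":0,"wz":0,"fingers":-0.5}]'; python3 st.py
```

```text
time_s: 10.2
ee_pos: [0.5899, -0.2037, 0.14]
ee_rot: [180.0, -0.0, 28.0]
contact_force: [1.6, 1.6, -1.9]
opening: 0.0434
10.2 [ 0.58987 -0.20367  0.14003] [ 1.7998e+02 -5.0000e-02  2.8010e+01] [ 1.61  1.57 -1.94] [ 0.302 -0.169 -0.005] 0.043378207558658
err tool [-3.2000e-04 -2.0000e-05  1.4003e-01]
```

```bash
python3 -m creep '[{"x":0,"y":0,"z":0.001,"wx":0,"wy":0,"wz":0,"fingers":-0.5},{"x":0,"y":0,"z":0.001,"wx":0,"wy":0,"wz":0,"fingers":-0.5},{"x":0,"y":0,"z":0.001,"wx":0,"wy":0,"wz":0,"fingers":-0.5}]'; python3 st.py
```

```text
time_s: 10.5
ee_pos: [0.5899, -0.2035, 0.1386]
ee_rot: [180.0, -0.0, 28.0]
contact_force: [2.1, 3.2, -2.9]
opening: 0.0436
10.5 [ 0.58991 -0.20352  0.13863] [ 1.800e+02 -4.000e-02  2.801e+01] [ 2.05  3.22 -2.87] [ 0.523 -0.546 -0.055] 0.04362820376844073
err tool [-0.00042  0.00014  0.13863]
```

The underside is about 4 mm below the tip with almost no vertical force, so the square has entered. I'll ease the small side load and go on down.

```bash
python3 -m creep '[{"x":0.0005,"y":-0.0003,"z":0.0005,"wx":0,"wy":0,"wz":0,"fingers":-0.5},{"x":0.0005,"y":-0.0003,"z":0.0015,"wx":0,"wy":0,"wz":0,"fingers":-0.5},{"x":0.0005,"y":-0.0003,"z":0.0015,"wx":0,"wy":0,"wz":0,"fingers":-0.5}]'; python3 st.py
```

```text
time_s: 10.8
ee_pos: [0.59, -0.2034, 0.1371]
ee_rot: [180.0, -0.0, 28.0]
contact_force: [2.2, 0.4, -4.8]
opening: 0.0435
10.8 [ 0.59003 -0.20338  0.13707] [ 1.7998e+02 -1.0000e-02  2.8010e+01] [ 2.24  0.36 -4.78] [ 0.263 -0.621 -0.023] 0.04350440887872291
err tool [-0.00052  0.00017  0.13707]
```

```bash
python3 -m creep '[{"x":0,"y":0,"z":0.001,"wx":0,"wy":0,"wz":0,"fingers":-0.5},{"x":0,"y":0,"z":0.001,"wx":0,"wy":0,"wz":0,"fingers":-0.5},{"x":0,"y":0,"z":0.001,"wx":0,"wy":0,"wz":0,"fingers":-0.5}]'; python3 st.py
```

```text
time_s: 11.1
ee_pos: [0.59, -0.2034, 0.1361]
ee_rot: [180.0, -0.0, 28.0]
contact_force: [3.4, 2.5, -4.3]
opening: 0.0434
11.1 [ 0.58998 -0.20337  0.13614] [ 1.7999e+02 -1.0000e-02  2.8000e+01] [ 3.44  2.46 -4.26] [ 0.289 -0.745 -0.071] 0.043378639927252494
err tool [-0.00047  0.00022  0.13614]
```

```bash
python3 -m creep '[{"x":0.0006,"y":0,"z":0.0005,"wx":0,"wy":0,"wz":0,"fingers":-0.5},{"x":0.0006,"y":0,"z":0.001,"wx":0,"wy":0,"wz":0,"fingers":-0.5},{"x":0.0006,"y":0,"z":0.001,"wx":0,"wy":0,"wz":0,"fingers":-0.5}]'; python3 st.py
```

```text
time_s: 11.4
ee_pos: [0.5902, -0.2033, 0.1351]
ee_rot: [180.0, 0.0, 28.0]
contact_force: [1.2, 0.6, -3.2]
opening: 0.043
11.4 [ 0.5902  -0.20327  0.13511] [1.8e+02 3.0e-02 2.8e+01] [ 1.21  0.63 -3.2 ] [ 0.026 -0.417 -0.011] 0.042996542250720325
err tool [-0.00061  0.00022  0.13511]
```

```bash
python3 -m creep '[{"x":0,"y":0,"z":0.001,"wx":0,"wy":0,"wz":0,"fingers":-0.5},{"x":0,"y":0,"z":0.001,"wx":0,"wy":0,"wz":0,"fingers":-0.5},{"x":0,"y":0,"z":0.001,"wx":0,"wy":0,"wz":0,"fingers":-0.5}]'; python3 st.py
```

```text
time_s: 11.7
ee_pos: [0.5903, -0.2032, 0.1343]
ee_rot: [180.0, 0.0, 28.0]
contact_force: [1.2, 0.3, -2.3]
opening: 0.0431
11.7 [ 0.59032 -0.20321  0.13427] [1.7999e+02 1.0000e-02 2.8000e+01] [ 1.19  0.28 -2.28] [-0.065 -0.235 -0.01 ] 0.043079988010371856
err tool [-0.0008   0.00019  0.13427]
```

Free and well aligned. Next is the ball region, still in 1 mm steps.

```bash
python3 -m creep '[{"x":0,"y":0,"z":0.001,"wx":0,"wy":0,"wz":0,"fingers":-0.5},{"x":0,"y":0,"z":0.001,"wx":0,"wy":0,"wz":0,"fingers":-0.5},{"x":0,"y":0,"z":0.001,"wx":0,"wy":0,"wz":0,"fingers":-0.5}]'; python3 st.py
```

```text
time_s: 12.0
ee_pos: [0.5907, -0.2032, 0.1334]
ee_rot: [179.9, -0.0, 28.0]
contact_force: [2.5, -0.4, -2.2]
opening: 0.0433
12.0 [ 0.59072 -0.20323  0.13341] [ 1.7995e+02 -3.0000e-02  2.8010e+01] [ 2.49 -0.36 -2.15] [-0.107 -0.497 -0.031] 0.04334346105998252
err tool [-1.2300e-03 -1.0000e-04  1.3341e-01]
```

```bash
python3 -m creep '[{"x":0,"y":0,"z":0.001,"wx":0,"wy":0,"wz":0,"fingers":-0.5},{"x":0,"y":0,"z":0.001,"wx":0,"wy":0,"wz":0,"fingers":-0.5},{"x":0,"y":0,"z":0.001,"wx":0,"wy":0,"wz":0,"fingers":-0.5}]'; python3 st.py
```

```text
time_s: 12.3
ee_pos: [0.5909, -0.2032, 0.1325]
ee_rot: [179.9, -0.1, 28.0]
contact_force: [2.5, -1.0, -0.2]
opening: 0.0435
12.3 [ 0.59088 -0.20323  0.13254] [ 1.7993e+02 -5.0000e-02  2.8000e+01] [ 2.49 -1.   -0.18] [-0.19  -0.773 -0.047] 0.043530224853282395
err tool [-0.00143 -0.00021  0.13254]
```

```bash
python3 -m creep '[{"x":0,"y":0,"z":0.001,"wx":0,"wy":0,"wz":0,"fingers":-0.5},{"x":0,"y":0,"z":0.001,"wx":0,"wy":0,"wz":0,"fingers":-0.5},{"x":0,"y":0,"z":0.001,"wx":0,"wy":0,"wz":0,"fingers":-0.5}]'; python3 st.py
```

```text
time_s: 12.6
ee_pos: [0.5909, -0.2032, 0.1316]
ee_rot: [179.9, -0.0, 28.0]
contact_force: [5.5, -1.1, 1.5]
opening: 0.0432
12.6 [ 0.59086 -0.20323  0.13157] [ 1.7993e+02 -5.0000e-02  2.8010e+01] [ 5.53 -1.13  1.55] [-0.159 -0.988 -0.028] 0.04320183773691918
err tool [-0.0014  -0.00019  0.13157]
```

```bash
python3 -m creep '[{"x":0.0004,"y":0,"z":0.001,"wx":0,"wy":0,"wz":0,"fingers":-0.5},{"x":0.0004,"y":0,"z":0.001,"wx":0,"wy":0,"wz":0,"fingers":-0.5},{"x":0.0004,"y":0,"z":0.001,"wx":0,"wy":0,"wz":0,"fingers":-0.5}]'; python3 st.py
```

```text
time_s: 12.9
ee_pos: [0.591, -0.2031, 0.1305]
ee_rot: [179.9, -0.0, 28.0]
contact_force: [3.8, -1.4, 2.8]
opening: 0.0436
12.9 [ 0.59102 -0.20308  0.13053] [ 1.7995e+02 -3.0000e-02  2.8000e+01] [ 3.82 -1.42  2.81] [-0.318 -0.82   0.003] 0.04363978670718148
err tool [-1.5600e-03 -1.0000e-04  1.3053e-01]
```

```bash
python3 -m creep '[{"x":0,"y":0,"z":0.001,"wx":0,"wy":0,"wz":0,"fingers":-0.5},{"x":0,"y":0,"z":0.001,"wx":0,"wy":0,"wz":0,"fingers":-0.5},{"x":0,"y":0,"z":0.001,"wx":0,"wy":0,"wz":0,"fingers":-0.5}]'; python3 st.py
```

```text
time_s: 13.2
ee_pos: [0.5909, -0.2029, 0.1281]
ee_rot: [-180.0, -0.0, 28.0]
contact_force: [7.4, -1.4, -2.9]
opening: 0.0429
13.2 [ 0.59095 -0.20287  0.12814] [-179.99   -0.     28.  ] [ 7.42 -1.42 -2.87] [-0.438 -1.359 -0.045] 0.04289477443428161
err tool [-0.00155  0.00026  0.12814]
```

```bash
python3 -m creep '[{"x":0,"y":0,"z":0.001,"wx":0,"wy":0,"wz":0,"fingers":-0.5},{"x":0,"y":0,"z":0.001,"wx":0,"wy":0,"wz":0,"fingers":-0.5},{"x":0,"y":0,"z":0.001,"wx":0,"wy":0,"wz":0,"fingers":-0.5}]'; python3 st.py
```

```text
time_s: 13.5
ee_pos: [0.591, -0.2028, 0.127]
ee_rot: [-180.0, -0.0, 28.0]
contact_force: [7.2, -2.4, -4.5]
opening: 0.0435
13.5 [ 0.59095 -0.20278  0.12698] [-179.98   -0.     28.  ] [ 7.23 -2.38 -4.54] [-0.348 -1.426 -0.019] 0.043452573142018384
err tool [-0.00159  0.00036  0.12698]
```

```bash
python3 -m creep '[{"x":0.0004,"y":0.0002,"z":0.001,"wx":0,"wy":0,"wz":0,"fingers":-0.5},{"x":0.0004,"y":0.0002,"z":0.001,"wx":0,"wy":0,"wz":0,"fingers":-0.5},{"x":0.0004,"y":0.0002,"z":0.001,"wx":0,"wy":0,"wz":0,"fingers":-0.5}]'; python3 st.py
```

```text
time_s: 13.8
ee_pos: [0.591, -0.2026, 0.1258]
ee_rot: [-179.9, 0.0, 28.0]
contact_force: [6.7, -1.6, -6.4]
opening: 0.0432
13.8 [ 0.59102 -0.20264  0.12578] [-1.7993e+02  4.0000e-02  2.8010e+01] [ 6.66 -1.59 -6.38] [-0.404 -1.242 -0.009] 0.043235230191514804
err tool [-0.00163  0.00055  0.12578]
```

```bash
python3 -m creep '[{"x":0,"y":0,"z":0.001,"wx":0,"wy":0,"wz":0,"fingers":-0.5},{"x":0,"y":0,"z":0.001,"wx":0,"wy":0,"wz":0,"fingers":-0.5},{"x":0,"y":0,"z":0.001,"wx":0,"wy":0,"wz":0,"fingers":-0.5}]'; python3 st.py
```

```text
time_s: 14.1
ee_pos: [0.5909, -0.2026, 0.1245]
ee_rot: [-179.9, 0.1, 28.0]
contact_force: [7.0, -2.3, -6.8]
opening: 0.0432
14.1 [ 0.59094 -0.20262  0.12447] [-1.7992e+02  5.0000e-02  2.8010e+01] [ 7.03 -2.27 -6.83] [-0.459 -1.381 -0.03 ] 0.04315096934275209
err tool [-0.00153  0.00065  0.12447]
```

```bash
python3 -m creep '[{"x":0,"y":0,"z":0.001,"wx":0,"wy":0,"wz":0,"fingers":-0.5},{"x":0,"y":0,"z":0.001,"wx":0,"wy":0,"wz":0,"fingers":-0.5},{"x":0,"y":0,"z":0.001,"wx":0,"wy":0,"wz":0,"fingers":-0.5}]'; python3 st.py
```

```text
time_s: 14.4
ee_pos: [0.5903, -0.2024, 0.1233]
ee_rot: [-179.8, 0.1, 28.0]
contact_force: [5.8, -1.9, -7.0]
opening: 0.0435
14.4 [ 0.59026 -0.20244  0.12329] [-1.7984e+02  1.2000e-01  2.8010e+01] [ 5.81 -1.87 -7.03] [-0.321 -0.912  0.014] 0.04351905350199754
err tool [-0.00087  0.00127  0.12329]
```

```bash
python3 -m creep '[{"x":0,"y":0,"z":0.001,"wx":0,"wy":0,"wz":0,"fingers":-0.5},{"x":0,"y":0,"z":0.001,"wx":0,"wy":0,"wz":0,"fingers":-0.5},{"x":0,"y":0,"z":0.001,"wx":0,"wy":0,"wz":0,"fingers":-0.5}]'; python3 st.py
```

```text
time_s: 14.7
ee_pos: [0.5903, -0.2025, 0.1231]
ee_rot: [-179.9, 0.1, 28.0]
contact_force: [2.8, -1.3, -8.3]
opening: 0.0438
14.7 [ 0.59034 -0.20245  0.12306] [-1.7987e+02  1.0000e-01  2.8010e+01] [ 2.84 -1.31 -8.32] [-0.245 -0.561 -0.013] 0.04380018353767706
err tool [-0.00098  0.00116  0.12306]
```

```bash
python3 -m creep '[{"x":0,"y":0,"z":0.001,"wx":0,"wy":0,"wz":0,"fingers":-0.5},{"x":0,"y":0,"z":0.001,"wx":0,"wy":0,"wz":0,"fingers":-0.5},{"x":0,"y":0,"z":0.001,"wx":0,"wy":0,"wz":0,"fingers":-0.5}]'; python3 st.py
```

```text
time_s: 15.0
ee_pos: [0.5905, -0.2025, 0.1229]
ee_rot: [-179.9, 0.1, 28.0]
contact_force: [0.4, 0.7, -5.6]
opening: 0.0432
15.0 [ 0.59051 -0.20251  0.1229 ] [-1.7992e+02  7.0000e-02  2.8010e+01] [ 0.44  0.67 -5.62] [ 0.003 -0.058  0.035] 0.04316910421117743
err tool [-0.00118  0.00093  0.1229 ]
```

```bash
python3 -m creep '[{"x":0,"y":0,"z":0.001,"wx":0,"wy":0,"wz":0,"fingers":-0.5},{"x":0,"y":0,"z":0.001,"wx":0,"wy":0,"wz":0,"fingers":-0.5},{"x":0,"y":0,"z":0.001,"wx":0,"wy":0,"wz":0,"fingers":-0.5}]'; python3 st.py
```

```text
time_s: 15.3
ee_pos: [0.5911, -0.2028, 0.1225]
ee_rot: [180.0, 0.0, 28.0]
contact_force: [0.2, 1.3, -4.0]
opening: 0.0432
15.3 [ 0.59113 -0.20283  0.12246] [179.99   0.    28.01] [ 0.16  1.29 -4.03] [ 0.034 -0.023  0.022] 0.04317514275163043
err tool [-0.00171  0.00016  0.12246]
```

```bash
python3 -m creep '[{"x":0,"y":0,"z":0.001,"wx":0,"wy":0,"wz":0,"fingers":-0.5},{"x":0,"y":0,"z":0.001,"wx":0,"wy":0,"wz":0,"fingers":-0.5},{"x":0,"y":0,"z":0.001,"wx":0,"wy":0,"wz":0,"fingers":-0.5}]'; python3 st.py
```

```text
time_s: 15.6
ee_pos: [0.5911, -0.2029, 0.1212]
ee_rot: [-180.0, 0.0, 28.0]
contact_force: [-0.5, -0.4, -3.2]
opening: 0.0432
15.6 [ 0.59113 -0.20287  0.12121] [-1.8e+02  1.0e-02  2.8e+01] [-0.53 -0.43 -3.15] [ 0.067  0.049 -0.029] 0.043167089512262675
err tool [-0.00168  0.00016  0.12121]
```

```bash
python3 - <<'E'
from h import *
im=bot.get_image('side');save('s8',cv2.resize(im[210:310,370:470],None,fx=6,fy=6,interpolation=cv2.INTER_CUBIC))
def c(X): return ((proj('side',X)-[370,210])*6).round(1)
for z in [.096,.098,.150]: print(z,c([.5905,-.2033,z]))
E
```

```text
0.096 [298.5 519.7]
0.098 [299.8 512.9]
0.15 [333.6 327.4]
```

View pics/s8.png

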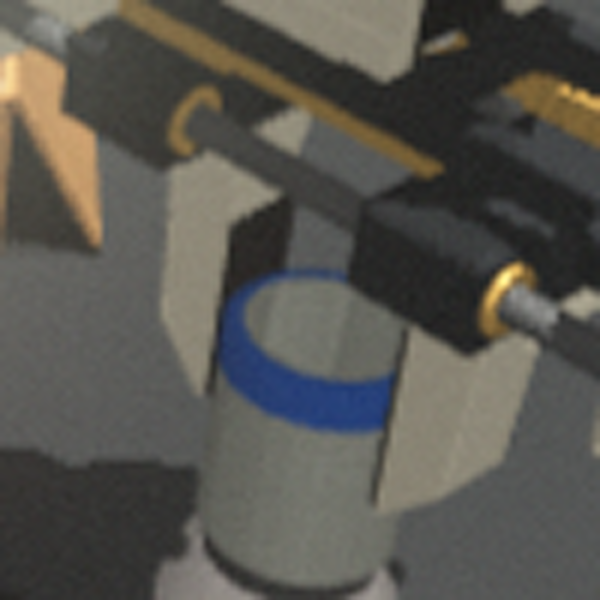

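```bash
python3 -m creep '[{"x":0,"y":0,"z":0.001,"wx":0,"wy":0,"wz":0,"fingers":-0.5},{"x":0,"y":0,"z":0.001,"wx":0,"wy":0,"wz":0,"fingers":-0.5},{"x":0,"y":0,"z":0.001,"wx":0,"wy":0,"wz":0,"fingers":-0.5}]'; python3 st.py
```

```text
time_s: 15.95
ee_pos: [0.5912, -0.2029, 0.1206]
ee_rot: [180.0, -0.0, 28.0]
contact_force: [-2.3, 0.7, 1.4]
opening: 0.0435
15.95 [ 0.5912  -0.20289  0.12065] [ 1.7998e+02 -1.0000e-02  2.8010e+01] [-2.3   0.73  1.37] [ 0.139  0.379 -0.04 ] 0.04348914739671031
err tool [-1.7700e-03  5.0000e-05  1.2065e-01]
```

```bash
python3 -m creep '[{"x":0,"y":0,"z":0.001,"wx":0,"wy":0,"wz":0,"fingers":-0.5},{"x":0,"y":0,"z":0.001,"wx":0,"wy":0,"wz":0,"fingers":-0.5},{"x":0,"y":0,"z":0.001,"wx":0,"wy":0,"wz":0,"fingers":-0.5}]'; python3 st.py
```

```text
time_s: 16.25
ee_pos: [0.5913, -0.2029, 0.1206]
ee_rot: [179.9, -0.0, 28.0]
contact_force: [-4.4, 1.5, 7.0]
opening: 0.0432
16.25 [ 0.5913  -0.2029   0.12062] [ 1.7994e+02 -3.0000e-02  2.8010e+01] [-4.35  1.47  7.  ] [ 0.314  0.764 -0.014] 0.04322785138195351
err tool [-1.9000e-03 -7.0000e-05  1.2062e-01]
```

It stopped at TCP z = 0.1206, which is exactly home, with force now building. One more firm millimetre while easing the side load, then the tug.

```bash
python3 -m creep '[{"x":-0.001,"y":0,"z":0.0005,"wx":0,"wy":0,"wz":0,"fingers":-0.5},{"x":-0.001,"y":0,"z":0.001,"wx":0,"wy":0,"wz":0,"fingers":-0.5},{"x":-0.001,"y":0,"z":0.0015,"wx":0,"wy":0,"wz":0,"fingers":-0.5},{"x":-0.001,"y":0,"z":0.0015,"wx":0,"wy":0,"wz":0,"fingers":-0.5}]'; python3 st.py
```

```text
time_s: 16.65
ee_pos: [0.5913, -0.2032, 0.1206]
ee_rot: [179.9, -0.2, 28.0]
contact_force: [-4.5, 3.2, 14.6]
opening: 0.0431
16.65 [ 0.59126 -0.20319  0.12057] [ 1.7986e+02 -1.5000e-01  2.8010e+01] [-4.47  3.24 14.62] [ 0.735  0.848 -0.012] 0.04306336476908224
err tool [-0.00198 -0.00049  0.12056]
```

```bash
python3 -m creep '[{"x":0,"y":0,"z":-0.001,"wx":0,"wy":0,"wz":0,"fingers":-0.5},{"x":0,"y":0,"z":-0.002,"wx":0,"wy":0,"wz":0,"fingers":-0.5},{"x":0,"y":0,"z":-0.003,"wx":0,"wy":0,"wz":0,"fingers":-0.5},{"x":0,"y":0,"z":-0.004,"wx":0,"wy":0,"wz":0,"fingers":-0.5},{"x":0,"y":0,"z":-0.004,"wx":0,"wy":0,"wz":0,"fingers":-0.5}]'; python3 st.py
```

```text
time_s: 17.15
ee_pos: [0.5903, -0.2032, 0.1211]
ee_rot: [-180.0, 0.0, 28.0]
contact_force: [1.0, 0.9, -4.0]
opening: 0.0435
17.15 [ 0.59031 -0.20323  0.12113] [-1.7997e+02  1.0000e-02  2.8000e+01] [ 0.99  0.93 -3.98] [ 0.152 -0.179 -0.008] 0.04345070578088912
err tool [-0.00078  0.00027  0.12113]
```

```bash
python3 -m creep '[{"x":0,"y":0,"z":-0.001,"wx":0,"wy":0,"wz":0,"fingers":-0.5},{"x":0,"y":0,"z":-0.001,"wx":0,"wy":0,"wz":0,"fingers":-0.5},{"x":0,"y":0,"z":-0.001,"wx":0,"wy":0,"wz":0,"fingers":-0.5}]'; python3 st.py
```

```text
time_s: 17.45
ee_pos: [0.5903, -0.2032, 0.1224]
ee_rot: [-180.0, 0.0, 28.0]
contact_force: [1.4, 0.7, -5.0]
opening: 0.0432
17.45 [ 0.59027 -0.20322  0.12238] [-1.7998e+02  1.0000e-02  2.8010e+01] [ 1.39  0.68 -5.04] [ 0.121 -0.294 -0.002] 0.04321825335411913
err tool [-0.00075  0.00028  0.12238]
```

```bash
python3 -m creep '[{"x":0,"y":0,"z":-0.0005,"wx":0,"wy":0,"wz":0,"fingers":-0.5},{"x":0,"y":0,"z":-0.0005,"wx":0,"wy":0,"wz":0,"fingers":-0.5},{"x":0,"y":0,"z":-0.0005,"wx":0,"wy":0,"wz":0,"fingers":-0.5}]'; python3 st.py
```

```text
time_s: 17.75
ee_pos: [0.5903, -0.2033, 0.123]
ee_rot: [-180.0, 0.0, 28.0]
contact_force: [2.2, 0.1, -7.2]
opening: 0.0435
17.75 [ 0.59028 -0.20326  0.123  ] [-1.7999e+02  1.0000e-02  2.8010e+01] [ 2.25  0.11 -7.23] [ 0.098 -0.425 -0.007] 0.043463786109548944
err tool [-0.00075  0.00023  0.123  ]
```

```bash
python3 -m creep '[{"x":0,"y":0,"z":-0.0005,"wx":0,"wy":0,"wz":0,"fingers":-0.5},{"x":0,"y":0,"z":-0.0005,"wx":0,"wy":0,"wz":0,"fingers":-0.5},{"x":0,"y":0,"z":-0.0005,"wx":0,"wy":0,"wz":0,"fingers":-0.5}]'; python3 st.py
```

```text
time_s: 18.05
ee_pos: [0.5903, -0.2032, 0.1234]
ee_rot: [-180.0, 0.0, 28.0]
contact_force: [3.2, -0.1, -10.2]
opening: 0.0435
18.05 [ 0.59026 -0.20324  0.1234 ] [-1.7998e+02  1.0000e-02  2.8000e+01] [  3.15  -0.08 -10.22] [ 0.054 -0.556  0.037] 0.04347757800434749
err tool [-0.00074  0.00026  0.1234 ]
```

```bash
python3 -m creep '[{"x":0,"y":0,"z":-0.0005,"wx":0,"wy":0,"wz":0,"fingers":-0.5},{"x":0,"y":0,"z":-0.0005,"wx":0,"wy":0,"wz":0,"fingers":-0.5}]'; python3 st.py
```

```text
time_s: 18.25
ee_pos: [0.5903, -0.2033, 0.1239]
ee_rot: [-180.0, 0.0, 28.0]
contact_force: [4.0, 0.4, -11.5]
opening: 0.0435
18.25 [ 0.5903  -0.20326  0.12389] [-1.7999e+02  1.0000e-02  2.8010e+01] [  4.03   0.43 -11.49] [ 0.03  -0.726 -0.   ] 0.04352031908399441
err tool [-0.00077  0.00022  0.12389]
```

The ball takes up the pull: about 8 N beyond the weight, and the socket holds. I'll seat it again and let go.

```bash
python3 -m creep '[{"x":0,"y":0,"z":0.001,"wx":0,"wy":0,"wz":0,"fingers":-0.5},{"x":0,"y":0,"z":0.002,"wx":0,"wy":0,"wz":0,"fingers":-0.5},{"x":0,"y":0,"z":0.003,"wx":0,"wy":0,"wz":0,"fingers":-0.5},{"x":0,"y":0,"z":0.003,"wx":0,"wy":0,"wz":0,"fingers":-0.5},{"x":0,"y":0,"z":0.003,"wx":0,"wy":0,"wz":0,"fingers":-0.5}]'; python3 st.py
```

```text
time_s: 18.75
ee_pos: [0.5903, -0.2033, 0.1216]
ee_rot: [180.0, -0.0, 28.0]
contact_force: [1.3, 2.3, -3.4]
opening: 0.0435
18.75 [ 0.59029 -0.20325  0.1216 ] [ 1.7999e+02 -1.0000e-02  2.8010e+01] [ 1.26  2.28 -3.4 ] [ 0.362 -0.162  0.009] 0.04345924450175905
err tool [-0.00079  0.00018  0.1216 ]
```

```bash
python3 -m creep '[{"x":0,"y":0,"z":0.001,"wx":0,"wy":0,"wz":0,"fingers":-0.5},{"x":0,"y":0,"z":0.001,"wx":0,"wy":0,"wz":0,"fingers":-0.5},{"x":0,"y":0,"z":0.001,"wx":0,"wy":0,"wz":0,"fingers":-0.5}]'; python3 st.py
```

```text
time_s: 19.05
ee_pos: [0.5904, -0.2033, 0.1207]
ee_rot: [180.0, -0.0, 28.0]
contact_force: [-0.1, 3.6, 2.0]
opening: 0.0434
19.05 [ 0.59038 -0.2033   0.12066] [ 1.7998e+02 -1.0000e-02  2.8010e+01] [-0.11  3.61  1.95] [ 0.45   0.046 -0.022] 0.04335724269843219
err tool [-8.6000e-04  8.0000e-05  1.2066e-01]
```

```bash
python3 -m creep '[{"x":0,"y":0,"z":0.001,"wx":0,"wy":0,"wz":0,"fingers":-0.5},{"x":0,"y":0,"z":0.001,"wx":0,"wy":0,"wz":0,"fingers":-0.5},{"x":0,"y":0,"z":0.001,"wx":0,"wy":0,"wz":0,"fingers":-0.5}]'; python3 st.py
```

```text
time_s: 19.35
ee_pos: [0.5905, -0.2033, 0.1206]
ee_rot: [179.9, -0.0, 28.0]
contact_force: [-2.5, 3.6, 7.9]
opening: 0.0433
19.35 [ 0.59048 -0.20328  0.1206 ] [ 1.7995e+02 -4.0000e-02  2.8010e+01] [-2.52  3.55  7.94] [ 0.662  0.403 -0.03 ] 0.04333519403502072
err tool [-1.020e-03 -3.000e-05  1.206e-01]
```

```bash
python3 -m creep '[{"x":0,"y":-0.0005,"z":-0.001,"wx":0,"wy":0,"wz":0,"fingers":-0.5},{"x":0,"y":-0.0005,"z":-0.0015,"wx":0,"wy":0,"wz":0,"fingers":-0.5},{"x":0,"y":-0.0005,"z":-0.0015,"wx":0,"wy":0,"wz":0,"fingers":-0.5}]'; python3 st.py
python3 -m creep '[{"x":0,"y":-0.0005,"z":0,"wx":0,"wy":0,"wz":0,"fingers":0.4},{"x":0,"y":-0.0005,"z":0,"wx":0,"wy":0,"wz":0,"fingers":0.4},{"x":0,"y":-0.0005,"z":0,"wx":0,"wy":0,"wz":0,"fingers":0.4},{"x":0,"y":-0.0005,"z":0,"wx":0,"wy":0,"wz":0,"fingers":0.4},{"x":0,"y":-0.0005,"z":0,"wx":0,"wy":0,"wz":0,"fingers":0.4}]'; python3 st.py
```

```text
time_s: 19.65
ee_pos: [0.5903, -0.2032, 0.1207]
ee_rot: [180.0, -0.0, 28.0]
contact_force: [1.0, 0.4, -1.7]
opening: 0.0433
19.65 [ 0.5903  -0.2032   0.12068] [ 1.7996e+02 -1.0000e-02  2.8000e+01] [ 1.01  0.41 -1.69] [ 0.024 -0.258 -0.04 ] 0.043294561103082635
err tool [-0.00083  0.00016  0.12068]
time_s: 20.15
ee_pos: [0.5898, -0.2025, 0.1208]
ee_rot: [180.0, 0.0, 28.0]
contact_force: [-0.1, 0.9, 0.1]
opening: 0.0641
20.15 [ 0.5898  -0.20252  0.12076] [1.7999e+02 1.0000e-02 2.8000e+01] [-0.09  0.85  0.11] [-0.026  0.003 -0.04 ] 0.06414841023772494
err tool [-0.00068  0.00107  0.12076]
```

Released with no load on the gripper. I'll go straight up and look.

```bash
python3 -m creep '[{"x":0,"y":0,"z":-0.01,"wx":0,"wy":0,"wz":0,"fingers":0.4},{"x":0,"y":0,"z":-0.03,"wx":0,"wy":0,"wz":0,"fingers":0.4},{"x":0,"y":0,"z":-0.06,"wx":0,"wy":0,"wz":0,"fingers":0.4},{"x":0,"y":0,"z":-0.09,"wx":0,"wy":0,"wz":0,"fingers":0.4},{"x":0,"y":0,"z":-0.11,"wx":0,"wy":0,"wz":0,"fingers":0.4},{"x":0,"y":0,"z":-0.11,"wx":0,"wy":0,"wz":0,"fingers":0.4},{"x":0,"y":0,"z":-0.11,"wx":0,"wy":0,"wz":0,"fingers":0.4}]'; python3 look.py w9 0.59 -0.2035 0.15 5
python3 - <<'E'
from h import *
im=bot.get_image('side');save('s9',im);save('s9c',cv2.resize(im[210:310,370:470],None,fx=6,fy=6,interpolation=cv2.INTER_CUBIC))
def c(X): return ((proj('side',X)-[370,210])*6).round(1)
for z in [.096,.150]: print(z,c([.59,-.2035,z]))
E
```

```text
time_s: 20.85
ee_pos: [0.5898, -0.2024, 0.231]
ee_rot: [180.0, -0.0, 28.0]
contact_force: [0.1, 0.1, 0.0]
opening: 0.0642
20.85 [ 0.58975517 -0.20239569  0.23100854] [ 1.79965181e+02 -1.82163428e-02  2.80066121e+01] [0.12703078 0.0773072  0.01191049] 1.7174477132783337 0.06423455604799384
expected px 318.6865911333956 207.55053106410566
crop origin 238 147
0.096 [296.8 520.5]
0.15 [331.8 328.2]
```

View pics/s9c.png

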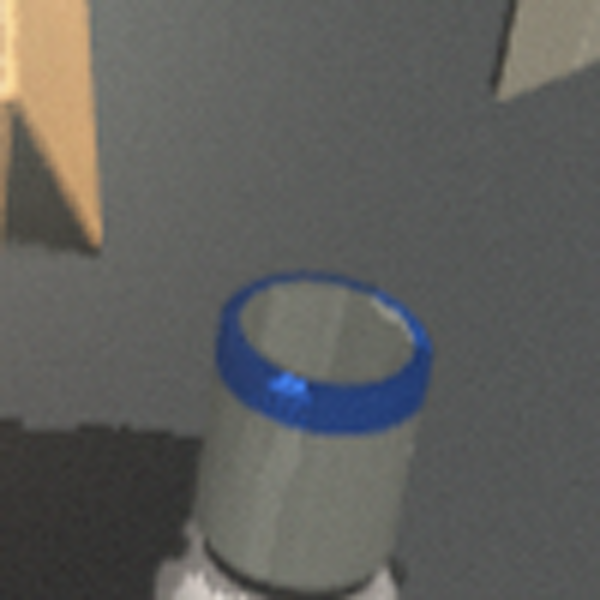

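View pics/s9.png

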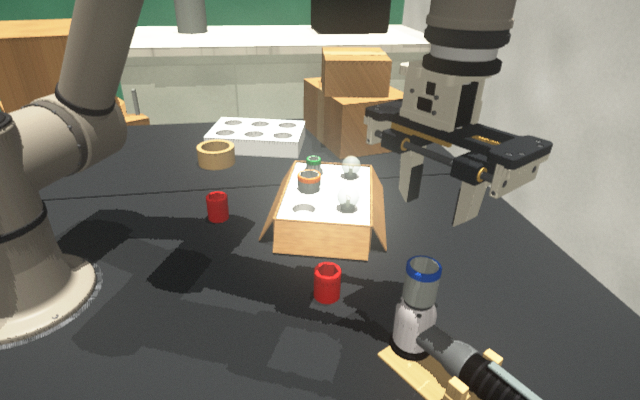

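View pics/w9c.png

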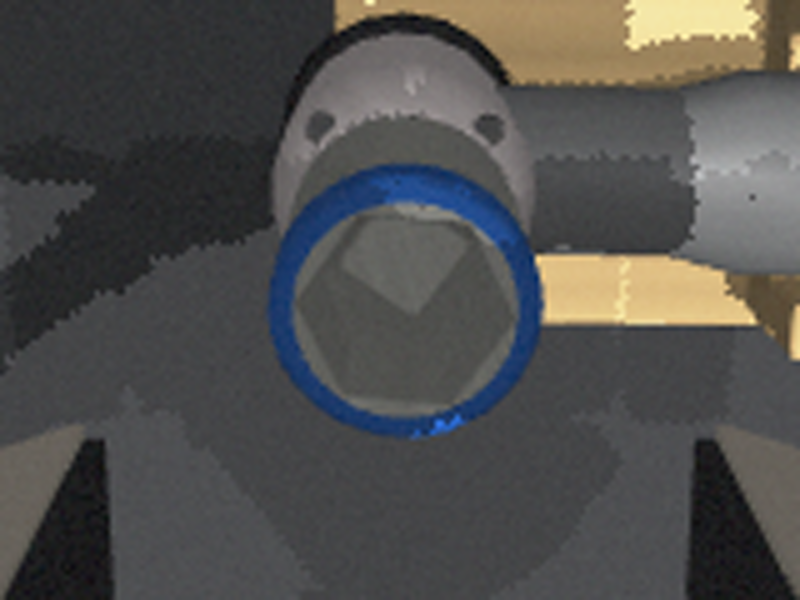

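The side view shows the socket upright on the drive (ring at about (423,268)), the drive filling the bore, and the other sockets, lamps and red parts where they were.

```bash
python3 st.py; python3 - <<'E'
from plant import bot
print(bot.finish_job())
E
```

```text
20.95 [ 0.58925 -0.20216  0.22949] [-1.799e+02  8.000e-02  2.800e+01] [-1.11 -0.44 -0.24] [-0.045  0.01  -0.04 ] 0.06456102399934394
err tool [-5.0000e-05  2.0600e-03  2.2949e-01]
the job is handed in; nothing more can be done
None
```

The blue-ringed socket is latched on the nutrunner's square drive, and I handed the job in at about 21 s. `finish_job` gives no verdict, so the result rests on my own checks below.

- **Fit:** I turned the socket about 2.4° to match the drive's flats. It slid past the ball in 1 mm steps and stopped with the TCP at z = 0.1206. That is where the grasp height puts the underside on the shoulder. I pressed it there with about 18 N beyond its weight.
- **Tug:** I pulled upwards with about 8 N beyond its weight while still holding it. The ball took up the pull and held, though the socket rose about 3.3 mm, slightly more than the stated 1 to 3 mm. I then pushed it back down; it stopped at the same height, and I let go with almost no load on the fingers.
- **Last look:** The pictures show the socket upright on the drive, with the drive visible in the bore. The orange and green sockets, the lamps and the red look-alikes stand where they were. The gripper was about 80 mm above the socket and touching nothing.

Two checks did not fully agree:
- **Ball resistance:** The highest push I read while passing the ball was only about 6 N, against the stated 10 to 20 N. The peak may have fallen between readings.
- **Camera positions:** The top camera's first positions were about 5 mm off the wrist camera's, so I used the wrist camera. The side camera agreed with it.

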